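# Turn the flat-edged disc onto the stop bar

## Task

Turn the round metal disc in its place on the sloping board until the flat on its rim lies flush along the stop bar at the board's lower edge, ready for marking out. The stud that stands up near the disc's rim is there to push it round by fingertip; then leave it lying there.

Things in the scene. Friction and masses are not known exactly. Their poses are not given: they have to be found in the camera images.
- bar_mid (a point): Fixed. Middle of the upper face of the stop bar, which the disc leans on; 5 mm above the board's surface. Axes: x up the slope, y level along the bar (to the left), z square to the board, out of it. The bar is steel, 210 mm long (y), 20 mm wide (x from -20 to 0 mm) and stands 12 mm off the board.
- board: Fixed. Steel board of 205 x 250 mm sloping 27 degrees, rising away from the robot. Origin on its surface, 5 mm under bar_mid, same axes. Two lipped side rails, 15 mm high, run up the slope (x from 15 to 140 mm) with their inner faces at y = +72 and -72 mm: they leave the disc 2 mm of play to either side and keep it from lifting off.
- lamp_mid (a point): Fixed. Middle of the strip lamp, a level tube of 28 mm diameter and 400 mm length, parallel to the bar, carried by a post at 195 mm to either side and 75 mm behind it. It hangs over the upper half of the disc: a tool pointing straight down does not fit there, one held square to the board does.
- disc_center (a point): Centre of the disc, half-way through. An aluminium disc, 140 mm in diameter, 10 mm thick, 0.35 to 0.55 kg, free to slide and turn on the board between the side rails, its rim leaning on the bar. z is square to it, out of the board; x runs from the flat through the centre to the stud. The centre is 70 mm above the bar's face while the round rim is on the bar, 56 mm when the flat is.
- disc_flat (a point): Middle of the disc's flat edge, half-way through; same axes as disc_center. The flat is 84 mm long and 56 mm from the centre. When done it lies along the bar's face, x parallel to bar_mid's x. The disc slides and turns with a friction of about 0.7 N (35 N mm) and stays as left, but may drop onto the flat by its weight when nearly flush.
- disc_stud (a point): Centre of the steel stud, half-way up: a plain pin, 16 mm in diameter and 40 mm long, standing square on the disc's face 50 mm from its centre, opposite the flat; this point is 25 mm above disc_center along z. When done the stud is straight up the slope from the centre; it starts 70 to 180 degrees from there, on either side.

How it is judged:
By the outcome, as a careful person would: the job done as asked, in the order asked, and still so for the second after the job is handed in, with the robot touching nothing.
It also fails if it takes over 51 s, if anything falls off the work surface, if the arm or the gripper's body presses on something with over 40 N, if the wrist force passes 120 N, or if a joint passes its speed limit or range.

## Robot

A 6-joint arm with a two-finger parallel gripper is mounted at the origin on a cart in front of the work surface, level with it; the furniture and walls round the work are solid. World frame = base frame: x ahead of the robot, y to its left, z up, the work surface at z = 0. Lengths are in m, angles in degrees, forces in N, time in s.
With the tool pointing down it reaches from about 0.325 to 0.85 m from the base axis. Payload 15.5 kg.
Tool frame: the origin (TCP) lies on the centre line of the jaws, within the pads' length; the fingertips stand 11 mm ahead of it and the grasp point (between the pads) lies 8 mm behind it (ctrl.finger_overhang is the distance from the TCP to the fingertips, in m); z points along the fingers, y is the line along which they close (so a half turn about z gives the same grasp; the last joint's range is limited). The gripper opens to 91 mm and grips with 3 to 60 N. Pads are 32 mm wide; open, the fingers measure 118 mm over their backs; the gripper's body (76 mm by 178 mm) begins 60 mm behind the grasp point.
Start: joints at [-5.472, 28.281, 77.091, -0, 74.628, -5.472], TCP at [0.625, 0, 0.225] pointing down, gripper open.
Joint ranges: [-166.48, 166.48], [-47.26, 123.95], [12.59, 153.08], [-70.14, 250.14], [6.76, 159.57], [-176.63, 176.63]. Speed limits (degrees/s): [108.29, 108.29, 147.25, 172.46, 172.46, 172.46].

## Interface

Orientations are given as a 3x3 rotation matrix whose columns are the frame's x, y, z axes.
In Python, from bench import ctrl gives the robot as it stands. The module is installed in compiled form; this text tells all that it offers. Calls block until the motion is done:
- ctrl.goto(position, orientation): joint-space move of the TCP to a pose.
- ctrl.move_l(position, vel=0.15, ori=None, contact_N=None): straight line of the TCP; ori=None keeps the orientation; vel is the mean speed in m/s. With contact_N (N) it stops when the force on the tool has changed by that much, and returns True; else False.
- ctrl.movej(angles): joint-space move.
- ctrl.command_gripper(opening): opening from 0.0 (shut) to 1.0 (fully open); the grip force is fixed at half the most; returns when the fingers have stopped.
- ctrl.sleep(seconds).
- ctrl.ik(position, orientation): joint angles nearest the present ones, or None.
- ctrl.read_camera(name): name is "scene" or "side" or "wrist"; returns the picture (480x640x3 uint8, blue, green, red); there is no depth.
- ctrl.camera_params(name): a dict with "fx", "fy", "cx", "cy" (pixels), "pose" (4x4, takes a point from camera to world coordinates); the wrist camera has in their place "T_tool_cam" (4x4, takes a point from camera to tool coordinates, whose origin is the TCP and whose axes are the flange's). Camera axes: x right, y up, looking along -z (the intrinsics and any distortion apply to the point x, -y, -z); pixel columns grow to the right and rows downward; lengths in m; the calibration is good to about 2 mm. The wrist camera is an equidistant fisheye: a pixel r from the principal point sees the ray r / f radians off the axis. A picture is of the moment at which its call begins: read the wrist's pose just before it. camera_params takes no time and is no camera call.
A pose or a line that the arm cannot do raises ctrl.MotionError and nothing moves.
- ctrl.sign_off(): hands the job in; it is judged then, once.
Readings, each from a call of its own:
- ctrl.current_t(): time.
- ctrl.current_q(): joint angles.
- ctrl.current_dq(): joint speeds.
- ctrl.current_effort(): joint torques, N m.
- ctrl.current_tool_pos(): TCP position.
- ctrl.current_eef_rot(): TCP orientation.
- ctrl.current_contact_force(): force on the tool from outside, world axes, zero at the start.
- ctrl.current_wrist_torque(): the same for the moment, N m.
- ctrl.current_grip_width(): opening from 0.0 (shut) to 1.0 (fully open).
- ctrl.current_grasp_force(): force on a finger pad.
Only numpy, scipy, OpenCV 4.12 (cv2) and the standard library are available. Lean on these libraries where they do the work, as an engineer would, in place of code of your own. Each camera call takes 0.05 s, during which the arm holds its last target. There are 200 camera calls.

## Working session

There is one attempt and no reset: what is moved stays moved. The work goes in short steps, each a Python script; the robot and the scene stay as the last script left them, time stands still between calls to the robot, and variables do not carry over. Pictures are saved under pics/ and viewed, at most 10 in all, crops included, and the job is handed in when it is done.

```bash
mkdir -p pics; python3 - <<'E'
from bench import ctrl
import cv2,numpy as np
np.set_printoptions(precision=4,suppress=True)
for n in("scene","side","wrist"):
    im=ctrl.read_camera(n);cv2.imwrite(f"pics/{n}0.png",im)
    p=ctrl.camera_params(n);print(n,p)
print(ctrl.current_t(),ctrl.current_tool_pos(),ctrl.current_eef_rot(),ctrl.finger_overhang)
E
```

```text
scene {'fx': 585.8449224341576, 'fy': 585.8449224341576, 'cx': 324.7416735599066, 'cy': 231.3871160414534, 'pose': array([[ 0.8939,  0.271 , -0.3571,  0.3042],
       [-0.4483,  0.5494, -0.7051, -0.5807],
       [ 0.0051,  0.7904,  0.6126,  0.8383],
       [ 0.    ,  0.    ,  0.    ,  1.    ]])}
side {'fx': 495.9866289830829, 'fy': 495.9866289830829, 'cx': 320.2604558678224, 'cy': 243.4974062981787, 'pose': array([[ 0.8402,  0.2571, -0.4775,  0.2295],
       [-0.5423,  0.3911, -0.7436, -0.616 ],
       [-0.0044,  0.8837,  0.468 ,  0.6826],
       [ 0.    ,  0.    ,  0.    ,  1.    ]])}
wrist {'fx': 371.64829954431775, 'fy': 371.64829954431775, 'cx': 319.5510991757279, 'cy': 232.92137926922797, 'T_tool_cam': array([[-0.0004,  0.9686,  0.2487,  0.0699],
       [ 1.    ,  0.0004, -0.0002, -0.0001],
       [-0.0003,  0.2487, -0.9686, -0.1604],
       [ 0.    ,  0.    ,  0.    ,  1.    ]])}
0.15 [0.6247 0.     0.2245] [[-0.      1.     -0.001 ]
 [ 1.      0.      0.0001]
 [ 0.0001 -0.001  -1.    ]] 0.011
```

View pics/scene0.png

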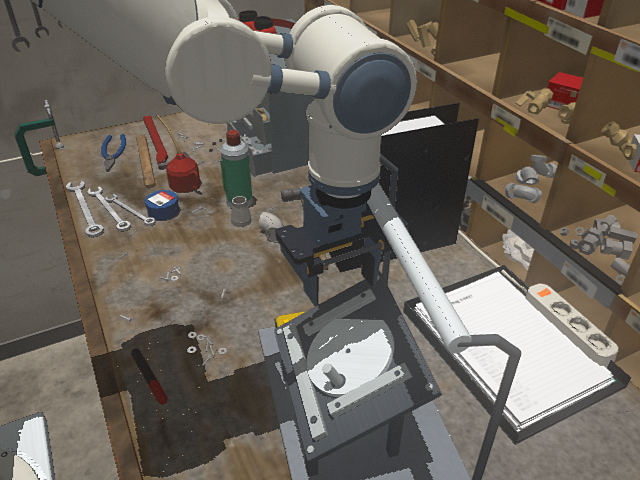

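View pics/side0.png

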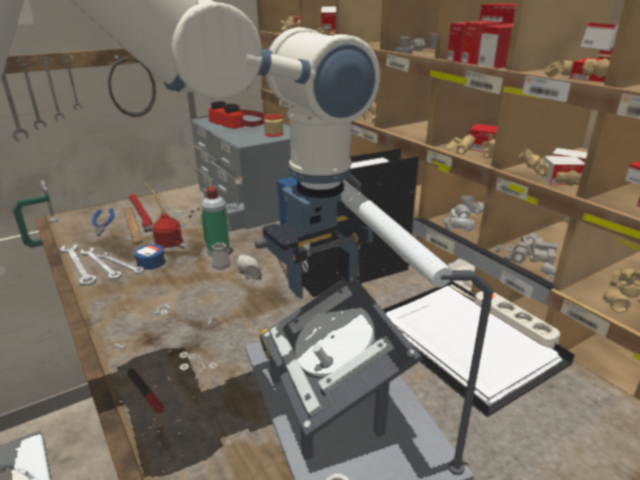

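View pics/wrist0.png

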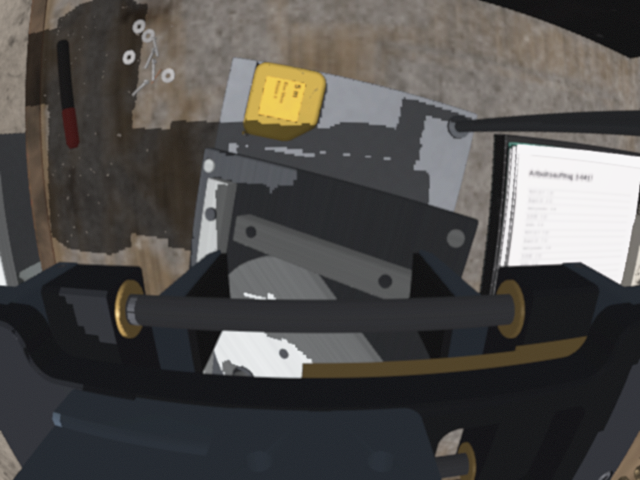

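The scene view shows the disc around (348,358), the stud at about (330,375), the bar at left from (285,325) to (315,440), and the rails at (340,310) and (370,390). The lamp tube runs from (390,200) to (460,340). I'll enlarge both views.

```bash
python3 - <<'E'
import cv2,numpy as np
a=cv2.imread("pics/scene0.png")[270:470,250:450];b=cv2.imread("pics/side0.png")[270:470,240:440]
cv2.imwrite("pics/crop1.png",cv2.resize(a,(600,600),interpolation=cv2.INTER_CUBIC))
cv2.imwrite("pics/crop2.png",cv2.resize(b,(600,600),interpolation=cv2.INTER_CUBIC))
E
```

```text
(no output)
```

View pics/crop1.png

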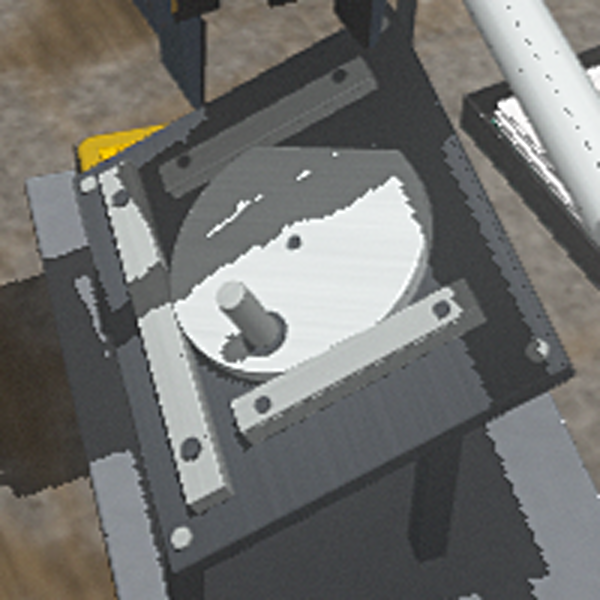

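View pics/crop2.png

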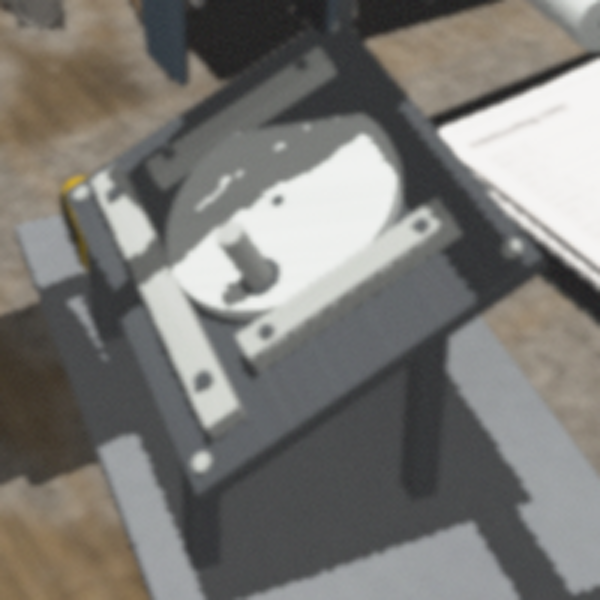

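Crop1 shows the disc's centre hole at about (294,242), the stud top at (233,295) and its base near (265,333). Bar screws are at (122,198) and (191,448), rail screws at (183,161), (339,75), (262,404) and (442,309). In crop2 the stud top is at (232,237). I'll fit the board pose (27° slope known) to these points from all three cameras.

```bash
cat > h.py <<'E'
from bench import ctrl
import numpy as np
from scipy.spatial.transform import Rotation as Ro
from scipy.optimize import least_squares
np.set_printoptions(precision=4,suppress=True)
def pose(n,tp=None,R=None):
    p=ctrl.camera_params(n)
    if n!="wrist": return p["pose"],p
    T=np.eye(4);T[:3,:3]=R;T[:3,3]=tp
    return T@p["T_tool_cam"],p
def proj(n,P,tp=None,R=None):
    T,p=pose(n,tp,R);c=(np.asarray(P)-T[:3,3])@T[:3,:3];x,y,z=c[...,0],-c[...,1],-c[...,2]
    if n=="wrist":
        r=np.hypot(x,y);k=np.arctan2(r,z)/r
    else:k=1/z
    return np.stack([p["cx"]+p["fx"]*x*k,p["cy"]+p["fy"]*y*k],-1)
def ray(n,uv,tp=None,R=None):
    T,p=pose(n,tp,R);a=(uv[0]-p["cx"])/p["fx"];b=(uv[1]-p["cy"])/p["fy"]
    if n=="wrist":
        r=np.hypot(a,b);s=np.sin(r)/r;d=[a*s,-b*s,-np.cos(r)]
    else:d=[a,-b,-1]
    return T[:3,3],T[:3,:3]@np.array(d)
def board(yaw): return Ro.from_euler("ZY",[yaw,-27],degrees=True).as_matrix()
def hit(n,uv,B,o,axis,val,tp=None,R=None):  # ray meets board-frame plane
    c,d=ray(n,uv,tp,R);c=B.T@(c-o);d=B.T@d
    return c+d*(val-c[axis])/d[axis]
E
cat > fit.py <<'E'
from h import *
tp=np.array([.6247,0,.2245]);R=np.array([[0,1,-.001],[1,0,.0001],[.0001,-.001,-1]])
s=lambda u,v,a:((u+.5)/3-.5+a,(v+.5)/3-.5+270)
S={k:s(*p,250) for k,p in dict(bl=(122,198),br=(191,448),n0=(262,404),n1=(442,309),f0=(183,161),f1=(339,75),C=(190,510),D=(224,490)).items()}
D={k:s(*p,240) for k,p in dict(bl=(115,195),br=(204,380),n0=(266,331),n1=(421,226),f0=(165,157),f1=(301,63),C=(211,434)).items()}
W=dict(bl=(211,214),f0=(251,232),f1=(385,281))
def pts(q):
    d,e,f=q
    return dict(bl=(-.01,d,.012),br=(-.01,-d,.012),n0=(.0775-e,-f,.015),n1=(.0775+e,-f,.015),f0=(.0775-e,f,.015),f1=(.0775+e,f,.015),C=(-.02,-.105,.012),D=(0,-.105,.012))
def res(q,ret=False):
    P=pts(q[4:]);B=board(q[3]*100);r=[]
    for n,M in(("scene",S),("side",D),("wrist",W)):
        X=np.array([P[k] for k in M])@B.T+q[:3]
        r.append(proj(n,X,tp,R)-np.array(list(M.values())))
    return r if ret else np.concatenate(r).ravel()
q=least_squares(res,[.55,0,.1,-.15,.08,.045,.08],loss="soft_l1",x_scale=.01).x
print(q)
for r in res(q,True):print(r.round(1).tolist())
B=board(q[3]*100);o=q[:3]
for n,h,t,l in(("scene",s(294,242,250),s(233,295,250),(458,340)),("side",s(278,201,240),s(232,237,240),(441,275))):
    c=hit(n,h,B,o,2,.010);u=hit(n,t,B,o,2,.050);print(n,"centre",c,"stud",u,"r",np.linalg.norm(u[:2]-c[:2]),np.degrees(np.arctan2(u[1]-c[1],u[0]-c[0])),"lamp",hit(n,l,B,o,1,-.2))
np.savez("b.npz",B=B,o=o);print(B)
E
python3 fit.py
```

```text
[ 0.543  -0.0637  0.1201 -0.1193  0.08    0.0477  0.0789]
[[-0.4, 0.4], [0.4, 0.3], [0.2, 0.2], [0.1, -0.3], [-0.1, 0.4], [-0.2, 0.2], [-1.2, -1.7], [0.0, -1.8]]
[[-0.3, 0.2], [0.3, 0.8], [0.4, 0.5], [0.5, -0.2], [1.1, -0.4], [0.2, 0.9], [-1.9, -1.5]]
[[0.3, 0.4], [-0.3, 0.1], [-0.0, -0.2]]
scene centre [ 0.0701 -0.0001  0.01  ] stud [ 0.0422 -0.0426  0.05  ] r 0.05078187650559853 -123.24285570379557 lamp [ 0.218  -0.2     0.1879]
side centre [0.0699 0.0002 0.01  ] stud [ 0.0412 -0.0444  0.05  ] r 0.05307348104990931 -122.75508161148845 lamp [ 0.2169 -0.2     0.1851]
[[ 0.8717  0.2068 -0.4442]
 [-0.1843  0.9784  0.0939]
 [ 0.454   0.      0.891 ]]
```

The fit is consistent: the centre reads x=0.070, y=0, the stud radius is 51 mm, the stud angle is -123°, and the lamp sits at board (0.218, -, 0.187). I'll back out from under the lamp, close the jaws, square up to the board and push the stud counter-clockwise.

```bash
cat >> h.py <<'E'
try:
    b=np.load("b.npz");B,O=b["B"],b["o"]
    W=lambda x,y,z:O+B@np.array([x,y,z])
    TR=B@np.diag([-1,1,-1.])  # tool x down slope, y along bar, z into board
except OSError: pass
def pusher(phi,gap=0.,ylead=0.):
    f=np.radians(phi);cx=.070 if phi>36.87 else .056*np.cos(f)+.042*np.sin(f)
    pin=np.array([cx+.05*np.cos(f),-.05*np.sin(f)]);t=np.array([np.sin(f),np.cos(f)])
    return pin-np.clip(3*t,-1,1)*[.016,.0135]-(.008+gap)*t
E
python3 - <<'E'
from h import *
ctrl.move_l([.50,-.03,.26],vel=.15)
ctrl.command_gripper(0.0)
p=pusher(123,.012)
ctrl.goto(W(*p,.12),TR)
print(ctrl.current_t(),ctrl.current_q(),p)
for ph in (123,90,60,30,0):
    print(ph,pusher(ph),ctrl.ik(W(*pusher(ph),.036),TR))
import cv2
cv2.imwrite("pics/s1.png",ctrl.read_camera("scene")[150:450,150:550]);
E
```

```text
3.975 [-16.4832   8.2412 115.3895   4.2027  29.508  -97.6517] [ 0.01   -0.0175]
123 [ 0.0201 -0.0241] [ -16.9002   19.2644  115.4499    7.1124   18.5056 -101.1751]
90 [ 0.046 -0.05 ] [ -20.2207   19.3967  111.8283    9.921    22.3191 -106.5848]
60 [ 0.0721 -0.0608] [ -21.1904   19.7716  108.0521    9.6596   25.7979 -106.9745]
30 [ 0.0928 -0.0454] [ -18.8825   20.1665  105.0616    6.6948   28.105  -102.1085]
0 [ 0.106  -0.0215] [-15.7643  20.5292 103.0281   3.5263  29.541  -96.4825]
```

View pics/s1.png

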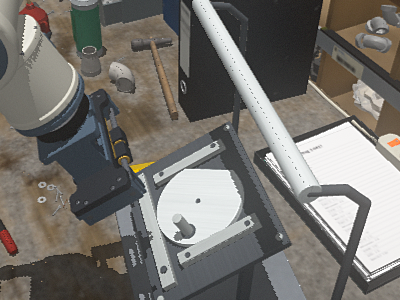

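The closed gripper hangs square over the bar, left of the stud (stud top at crop pixel (180,218)), and the lamp is clear. Now descending and pushing.

```bash
python3 - <<'E'
from h import *
import cv2
Z=.037
p=pusher(123,.012)
print(ctrl.move_l(W(*p,Z),vel=.06,contact_N=8),ctrl.current_t())
for ph in np.arange(123,37,-8.):
    h=ctrl.move_l(W(*pusher(ph),Z),vel=.05,ori=TR,contact_N=20)
    print(ph,h,(B.T@ctrl.current_contact_force()).round(1),end=" ")
    if h:break
print(ctrl.current_t())
cv2.imwrite("pics/s2.png",ctrl.read_camera("scene")[150:450,150:550])
E
```

```text
False 5.5583
123.0 False [ 0.4 -0.2 -0.4] 115.0 False [ 0.1 -0.8  0.2] 107.0 False [ 0.7 -0.1  0.6] 99.0 False [ 0.  -0.8  0.1] 91.0 False [ 0.4  0.7 -0.1] 83.0 False [-0.3  0.3 -0.2] 75.0 False [-0.4 -0.3 -0.1] 67.0 False [-0.3  0.3  0.5] 59.0 False [-0.5  0.  -0.3] 51.0 False [-0.2 -0.2  0.7] 43.0 False [-0.   0.2  0. ] 9.0917
```

View pics/s2.png

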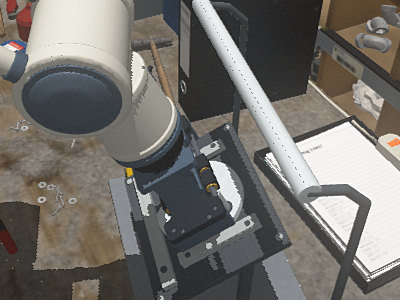

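The gripper body hides the stud; the lamp is well clear and forces are negligible. I'll carry on to about 10° short, back off and look.

```bash
python3 - <<'E'
from h import *
import cv2
Z=.037
for ph in (37,30,24,18,12,8):
    h=ctrl.move_l(W(*pusher(ph),Z),vel=.04,ori=TR,contact_N=8)
    print(ph,h,(B.T@ctrl.current_contact_force()).round(1),(B.T@(ctrl.current_tool_pos()-O)).round(4))
    if h:break
q=B.T@(ctrl.current_tool_pos()-O)
ctrl.move_l(W(q[0]-.005,q[1]-.012,Z),vel=.05)
ctrl.move_l(W(q[0]-.005,q[1]-.012,.085),vel=.1)
ctrl.move_l(W(-.02,q[1]-.02,.12),vel=.15)
print(ctrl.current_t())
a=ctrl.read_camera("scene");cv2.imwrite("pics/s3full.png",a)
cv2.imwrite("pics/s3.png",cv2.resize(a[270:470,250:450],(600,600),interpolation=cv2.INTER_CUBIC))
E
```

```text
37 False [ 0.7 -0.6 -0.1] [ 0.0893 -0.0498  0.037 ]
30 False [ 0.8 -0.5  0.6] [ 0.0928 -0.0452  0.037 ]
24 False [-0.4 -0.3 -0.5] [ 0.0946 -0.0409  0.037 ]
18 False [ 0.1 -0.4 -0.3] [ 0.0965 -0.0362  0.037 ]
12 False [-0.7 -0.1  0.3] [ 0.101  -0.0315  0.037 ]
8 False [-0.3  0.4  0.9] [ 0.1032 -0.0282  0.037 ]
12.8417
```

View pics/s3.png

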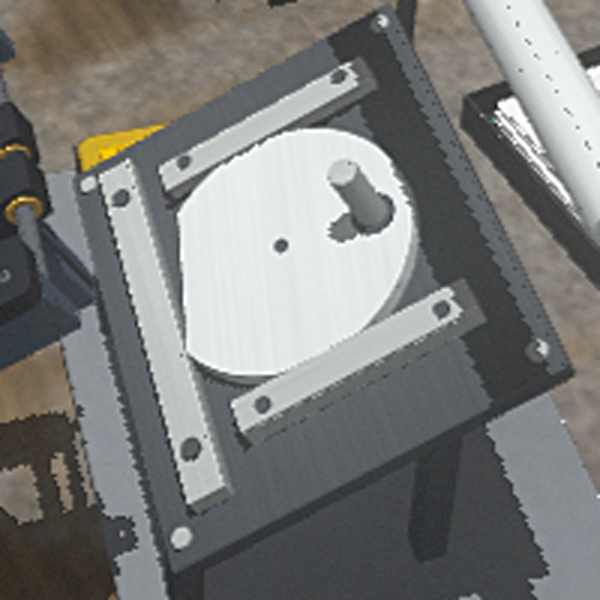

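The disc has turned: hole at (281,245), stud top at (343,170). The flat still makes a small wedge with the bar. I'll measure the angle.

```bash
python3 - <<'E'
from h import *
s=lambda u,v:((u+.5)/3-.5+250,(v+.5)/3-.5+270)
c=hit("scene",s(281,245),B,O,2,.010);u=hit("scene",s(343,170),B,O,2,.050)
print(c,u,np.linalg.norm((u-c)[:2]),np.degrees(np.arctan2(u[1]-c[1],u[0]-c[0])))
f1=hit("scene",s(182,213),B,O,2,.010);f2=hit("scene",s(187,350),B,O,2,.010);print(f1,f2,np.degrees(np.arctan2(-(f2-f1)[0],-(f2-f1)[1])))
E
```

```text
[0.0633 0.0022 0.01  ] [ 0.1132 -0.0085  0.05  ] 0.05100999810862614 -12.036535740234184
[0.0195 0.0522 0.01  ] [ 0.0008 -0.027   0.01  ] 13.315559480681717
```

It's 12–13° from flush, with centre x=0.0633 (0.0637 expected). Next I'll push sideways to about 3°. Then I'll press the stud down-slope from above: that line of force falls inside the flat, so it seats the disc and can't overshoot.

```bash
python3 - <<'E'
from h import *
import cv2
Z=.037
ctrl.move_l(W(.104,-.042,.08),vel=.15)
ctrl.move_l(W(.104,-.042,Z),vel=.08,contact_N=8)
print(ctrl.move_l(W(.104,-.0205,Z),vel=.03,contact_N=6),B.T@(ctrl.current_tool_pos()-O))
ctrl.move_l(W(.104,-.035,Z),vel=.08)
ctrl.move_l(W(.104,-.035,.078),vel=.1)
ctrl.move_l(W(.145,0,.078),vel=.1)
print("down",ctrl.move_l(W(.145,0,Z),vel=.06,contact_N=6))
print("press",ctrl.move_l(W(.124,0,Z),vel=.02,contact_N=9),B.T@(ctrl.current_tool_pos()-O),B.T@ctrl.current_contact_force())
ctrl.move_l(W(.146,0,Z),vel=.08)
ctrl.move_l(W(.146,0,.078),vel=.1)
ctrl.move_l(W(-.02,-.05,.12),vel=.2)
print(ctrl.current_t())
a=ctrl.read_camera("scene");cv2.imwrite("pics/s4full.png",a)
cv2.imwrite("pics/s4.png",cv2.resize(a[270:470,250:450],(600,600),interpolation=cv2.INTER_CUBIC))
E
```

```text
False [ 0.104  -0.0205  0.037 ]
down False
press True [0.1311 0.     0.0372] [ 3.7187  0.2032 -0.9046]
20.575
```

View pics/s4.png

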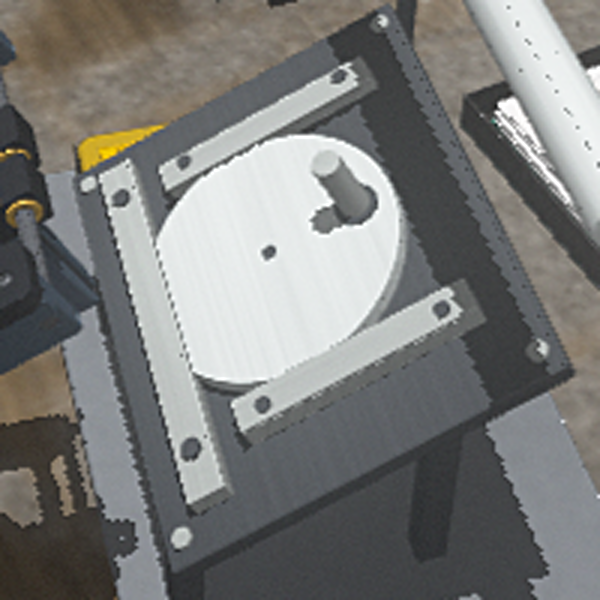

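The flat now lies along the bar with no wedge visible (hole (269,252), stud top (326,161)). I'll check the numbers in both cameras.

```bash
python3 - <<'E'
from h import *
import cv2
s=lambda u,v:((u+.5)/3-.5+250,(v+.5)/3-.5+270)
c=hit("scene",s(269,252),B,O,2,.010);u=hit("scene",s(327,161),B,O,2,.050)
print(c,u,np.linalg.norm((u-c)[:2]),np.degrees(np.arctan2(u[1]-c[1],u[0]-c[0])))
a=ctrl.read_camera("side")[270:470,240:440]
# expected seated stud top/hole/flat ends vs. picture
y=c[1];P=[W(.056,y,.01),W(.106,y,.05),W(0,y+.042,.01),W(0,y-.042,.01)]
a=cv2.resize(a,(600,600),interpolation=cv2.INTER_CUBIC)
for q in proj("side",np.array(P)):cv2.circle(a,tuple(int(v) for v in ((q+.5-[240,270])*3)),3,(0,0,255),-1)
cv2.imwrite("pics/d4.png",a)
E
```

```text
[0.0563 0.0019 0.01  ] [0.1077 0.0012 0.05  ] 0.0514224989369654 -0.768468948233339
```

View pics/d4.png

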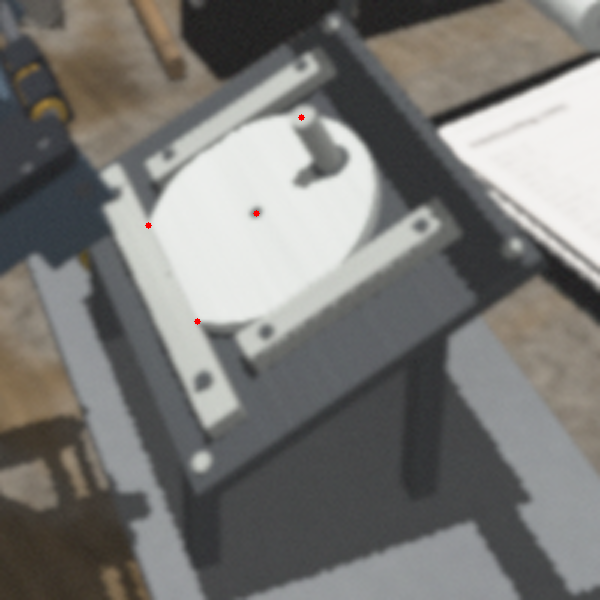

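In the side view the hole and both flat corners fall on their seated positions, at (256,213), (148,225) and (197,321). Centre x is 56.3 mm and the angle is 0 within measuring error, with 9 N of down-slope resistance felt. The gripper is clear, so I'm handing in.

```bash
python3 -c "
from bench import ctrl
print(ctrl.sign_off(),ctrl.current_t())"
```

```text
the job is handed in; nothing more can be done
the job is handed in; nothing more can be done
```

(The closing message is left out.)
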